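Slide the tall bottle home into the free stall

ROBOT

A 6-joint arm with a two-finger parallel gripper is mounted at the origin on the work surface. World frame = base frame: x ahead of the robot, y to its left, z up, the work surface at z = 0. Lengths are in m, angles in rad, forces in N, time in s.
With the tool pointing down it reaches from about 0.3 to 0.85 m from the base axis. Payload 4.2 kg.
Tool frame: the origin (TCP) lies between the finger pads; the fingertips stand 17 mm ahead of it and the grasp point (between the pads) lies 2 mm behind it; z points along the fingers, y is the line along which they close (so a half turn about z gives the same grasp; the last joint's range is limited). The gripper opens to 91 mm and grips with 3 to 60 N. Pads are 32 mm wide; open, the fingers measure 118 mm over their backs; the gripper's body (76 mm by 178 mm) begins 60 mm behind the grasp point.
Start: joints at [1.12, 0.32, 1.565, -0, 1.257, -0.02], TCP at [0.24, 0.522, 0.231] pointing down, gripper open.
Joint ranges: [-3.11, 3.11], [-0.84, 2.01], [0.21, 2.61], [-1.34, 4.49], [0.05, 2.63], [-2.56, 2.56]. Speed limits (rad/s): [2.57, 2.57, 3.14, 3.14, 3.14, 3.14].

INTERFACE

Orientations are given as a 3x3 rotation matrix whose columns are the frame's x, y, z axes.
In Python, from station import monitor, capture, bot gives the robot as it stands.
- The arm moves only by the tool apply_moves, never from a script. Its argument "commands" is text: rows parted by semicolons, each of 5 numbers parted by spaces: the finger opening in mm, from 0 to 91.2, then the shift along the tool's x, y, z in mm, then the turn about the tool's z in degrees. In form: fingers tx ty tz roll; .... A call has 1 to 5 rows; each row is the pose to reach, as a shift and turn from the pose commanded when the call began, along the tool's axes at that moment; what a row does not reach only later rows make up. A row lasts 1/10 s, in which the tool goes at most 50 mm and 8.59 degrees, less where a joint would pass 70% of its speed; a pose out of reach is approached as far as the arm can. A call with a gripper value outside its range is refused whole. The fingers move at their own pace and stop on an object; the grip force is fixed at half the most. Time passes only in rows, so rows that repeat a pose let the fingers close. It gives the time, the measured TCP pose, the force, the opening and the grip force at its end, in the units of the state.
- monitor.observe(): the state, without advancing time (a new reading comes with each control period).
- capture(name): name is "scene" or "top" or "wrist"; returns a dict with "image" (400x640x3 uint8, red, green, blue), "mtx" (3x3 intrinsics, pixels), "extrinsics" (4x4, takes a point from world to camera coordinates). Camera axes: x right, y up, looking along -z (the intrinsics and any distortion apply to the point x, -y, -z); pixel columns grow to the right and rows downward; lengths in m; the calibration is good to about 2 mm. The wrist camera is an equidistant fisheye: a pixel r from the principal point sees the ray r / f radians off the axis. A picture is of the moment at which its call begins. There is no depth.
- bot.sign_off(): hands the job in; it is judged then, once.
The state is a dict: "time_s": time; "joint_positions": joint angles; "qd": joint speeds; "tau": joint torques, N m; "ee_pos": TCP position; "tool_rot": TCP orientation; "ft_force": force on the tool from outside, world axes, zero at the start; "wrist_torque": the same for the moment, N m; "width": finger opening in m; "finger_force": force on a finger pad.
Only numpy, scipy, OpenCV 4.12 (cv2) and the standard library are available. Lean on these libraries where they do the work, as an engineer would, in place of code of your own. Each camera call takes 0.05 s, during which the arm holds its last target. There are 200 camera calls.

TASK

One of the two tall narrow bottles has been left standing out on the table. With the fingertips, gently push it low on its body so that it slides upright, without tipping or leaving the table, into the empty three-sided stall until it stands home against the stall's back wall, then take the hand away. Do not grip or lift it, and leave everything else where it is, including the other bottle in its stall.

Things in the scene. Friction and masses are not known exactly. Their poses are not given: they have to be found in the camera images.
- bottle: The tall amber bottle left out on the table: round body 58 mm in diameter and straight from the table up to 145 mm, shoulder narrowing to a 26 mm neck at 170 mm, black cap 32 mm wide from 190 to 220 mm, about 0.45 kg. Origin at the centre of its underside, z up its axis. It stands loose; pushed low (below about 30 mm above the table) it slides, pushed high it tips.
- free_stall: The empty stall, fixed to the table: a low grey U of three walls 30 mm high, 12 mm thick, no floor. Origin on the table where the bottle's axis is when home. In its frame: back wall's inner face at x = +30 mm, side walls from x = -20 to +30 mm, inner faces at y = +-42 mm. The mouth opens to its own -x (world -y, the robot's right, within 12 degrees); the bottle goes in along its +x.
- taken_stall: A second, equal stall, 14 to 23 cm nearer to the robot or farther from it than the first, origin and axes likewise; the parked bottle stands in it.
- parked_bottle: A bottle like the first, already standing in the taken stall; leave it alone. Origin at the centre of its underside.
- jar: Bystander, leave alone: small squat screw-top jar, 42 mm wide, 60 mm tall, standing behind the stalls. Origin at the centre of its underside.
- pot: Bystander, leave alone: wide screw-top jar, 76 mm wide, 75 mm tall. Origin at the centre of its underside.
- beaker: Bystander, leave alone: open glass beaker, 100 mm wide, 120 mm tall. Origin at the centre of its underside.
- rack: Bystander, leave alone: white foam rack full of capped tubes, 130 x 180 mm, 104 mm tall. Origin at the centre of its underside.
- tray: Bystander, leave alone: orange tray of loose tubes, 200 x 240 mm, 60 mm tall. Origin at the centre of its underside.
- pipette: Bystander, leave alone: white hand pipette lying flat, 220 mm long along its own x, 22 mm thick. Origin at the centre of its underside.
Things that resemble listed ones, but are neither listed nor needed, are in the scene too. What is shaped like the free_stall but yellow is not meant.

How it is judged:
On the way:
1. the bottle has been slid, upright and on the table, to the mouth of the empty stall (x of bottle in the frame of free_stall above -0.065 m and y of bottle in the frame of free_stall between -0.02 and 0.02 m and angle between bottle's own z axis and vertical below 0.15 rad).
At the end, for the whole second after the job is handed in: The bottle stands upright (within 3 degrees) and still on the table inside the empty stall, against its back wall or within 10 mm of it, the other bottle within 20 mm and every other bystander within 25 mm of its first place (x of bottle in the frame of free_stall between -0.01 and 0.006 m and y of bottle in the frame of free_stall between -0.018 and 0.018 m and angle between each of bottle, parked_bottle's own z axis and vertical below 0.05 rad and height (world z) of bottle below 0.005 m and linear speed of bottle below 0.02 m/s and distance of parked_bottle from where it was at the start of the episode below 0.02 m and distance of each of jar, pot, beaker, rack, tray, pipette from where it was at the start of the episode below 0.025 m); the robot touches nothing.
It fails at once if the bottle tips by more than about 14 degrees (angle between bottle's own z axis and vertical above 0.25 rad).
It fails at once if the bottle is lifted off the table (height (world z) of bottle above 0.01 m).
It fails at once if the bottle is gripped or rammed: the fingers press on it with more than 40 N (contact force between the fingers and bottle above 40 N).
It fails at once if the parked bottle is shifted or tipped (distance of parked_bottle from where it was at the start of the episode above 0.02 m or angle between parked_bottle's own z axis and vertical above 0.2 rad).
It fails at once if a bystander is knocked or shifted (distance of any of jar, pot, beaker, rack, tray, pipette from where it was at the start of the episode above 0.025 m).
It also fails if it takes over 64 s, if anything falls off the work surface, if the arm or the gripper's body presses on something with over 40 N, if the wrist force passes 120 N, or if a joint passes its speed limit or range.

## Working session

There is one attempt and no reset: what is moved stays moved. The work goes in short steps, Python scripts to look and compute and a tool call to move; the robot and the scene stay as the last step left them, time stands still between calls to the robot, and variables do not carry over. Pictures are saved under pics/ and viewed, at most 10 in all, crops included, and the job is handed in when it is done.

Besides the shell and the picture viewer there is one more tool, called after "Emit:" as name(argument=value, ...) on one line, values as JSON. apply_moves: Moves the arm, as the interface text tells. Its arguments: {"type":"object","properties":{"commands":{"type":"string"}},"required":["commands"]}

```bash
mkdir -p pics; python3 - <<'E'
from station import monitor, capture, bot
import cv2,numpy as np
s=monitor.observe(); print(s['time_s'],s['ee_pos'],s['tool_rot'],s['width'],s['ft_force'])
for n in('top','scene'):
    c=capture(n); cv2.imwrite(f'pics/{n}0.png',c['image'][:,:,::-1]); np.savez(f'{n}0.npz',**c); print(n,c['mtx'],c['extrinsics'],[k for k in c])
E
```

```text
0.0 [0.23992176 0.52203459 0.23012756] [[-9.08629814e-01  4.17601837e-01 -7.53532521e-04]
 [ 4.17602516e-01  9.08628445e-01 -1.57715745e-03]
 [ 2.60572369e-05 -1.74772935e-03 -9.99998472e-01]] 0.09129028488015235 [-0.06488833 -0.50034592  0.22240731]
top [[414.26241227   0.         321.05868515]
 [  0.         414.26241227 207.51436002]
 [  0.           0.           1.        ]] [[-2.59914533e-02 -9.99661760e-01  8.99565424e-04  1.32199355e-02]
 [ 9.79023831e-01 -2.52729333e-02  2.02172247e-01 -5.21524347e-01]
 [-2.02081130e-01  6.13544651e-03  9.79349566e-01 -1.18145677e+00]
 [ 0.00000000e+00  0.00000000e+00  0.00000000e+00  1.00000000e+00]] ['image', 'mtx', 'extrinsics']
scene [[374.10235171   0.         320.49570843]
 [  0.         374.10235171 202.74075677]
 [  0.           0.           1.        ]] [[ 0.10000616  0.99495794  0.00758039 -0.07728972]
 [-0.74086761  0.06937698  0.66805839  0.38129243]
 [ 0.6641641  -0.07242602  0.74407024 -1.4161477 ]
 [ 0.          0.          0.          1.        ]] ['image', 'mtx', 'extrinsics']
```

View pics/top0.png

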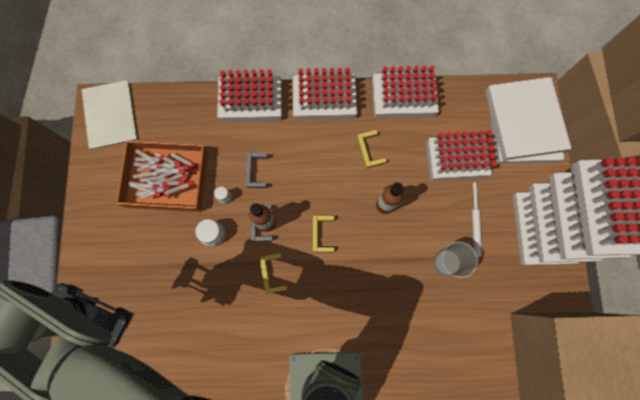

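View pics/scene0.png

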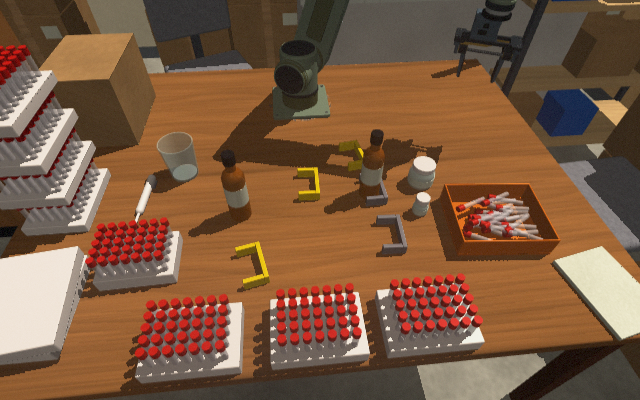

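Top view: bottles are at (390,198), which is out alone, and (262,220), which stands in a grey stall. U shapes are grey at (257,170), empty with its mouth to the right (-y), and yellow at (372,148), (324,233) and (272,273), which are decoys. So the target is the grey empty U at (257,170) and the bottle to push is the one at (390,198). I'll confirm both in a crop and measure.

```bash
cat > h.py <<'E'
import cv2,numpy as np
def ray(c,u,v):
    K=c['mtx'];E=c['extrinsics'];d=np.array([(u-K[0,2])/K[0,0],-(v-K[1,2])/K[1,1],-1.])
    R=E[:3,:3];return -R.T@E[:3,3],R.T@d
def plane(c,u,v,z):
    o,d=ray(c,u,v);return o+d*(z-o[2])/d[2]
def proj(c,p):
    q=c['extrinsics'][:3,:3]@np.asarray(p,float)+c['extrinsics'][:3,3];K=c['mtx']
    return np.array([K[0,0]*q[0]/-q[2]+K[0,2],K[1,1]*q[1]/q[2]+K[1,2]])
E
python3 - <<'E'
from h import *
c=np.load('top0.npz');im=c['image'][:,:,::-1].copy()
cv2.imwrite('pics/crop0.png',cv2.resize(im[120:270,220:420],None,fx=4,fy=4,interpolation=cv2.INTER_CUBIC))
hsv=cv2.cvtColor(im,cv2.COLOR_BGR2HSV)
# grey: low saturation, mid value
m=((hsv[...,1]<70)&(hsv[...,2]>50)&(hsv[...,2]<190)).astype(np.uint8)
n,l,st,ce=cv2.connectedComponentsWithStats(m)
for i in range(1,n):
    x,y,w,h,a=st[i]
    if a>30 and 235<x<300 and 140<y<260:
        ps=np.argwhere(l==i)[:,::-1].astype(np.float32); r=cv2.minAreaRect(ps); print(st[i],r)
        print([np.round(plane(c,*p,0.03)[:2],3) for p in cv2.boxPoints(r)])
# caps: dark
for n_ in('top','scene'):
    c=np.load(n_+'0.npz');im=c['image']
    m=(im.max(2)<45).astype(np.uint8);n,l,st,ce=cv2.connectedComponentsWithStats(m)
    for i in range(1,n):
        if 25<st[i][4]<600: print(n_,st[i],ce[i],np.round(plane(c,*ce[i],0.21)[:2],3))
E
```

```text
[246 153  22  35 326] ((256.2642517089844, 169.83668518066406), (20.5739803314209, 34.2555046081543), 1.9749339818954468)
[array([0.598, 0.23 ]), array([0.708, 0.228]), array([0.704, 0.163]), array([0.594, 0.167])]
[251 215  23  27 260] ((262.0, 228.0), (26.0, 22.0), 90.0)
[array([0.509, 0.212]), array([0.507, 0.146]), array([0.428, 0.146]), array([0.43 , 0.211])]
top [  0 151  15  16  64] [  6.28125 158.25   ] [0.645 0.833]
top [391 183  13  13 107] [396.4953271  189.26168224] [ 0.533 -0.198]
top [251 204  12  12 105] [256.82857143 209.55238095] [0.488 0.167]
top [ 58 226   3  18  27] [ 58.7037037  233.66666667] [0.438 0.674]
top [ 41 328  15   9  54] [ 47.77777778 332.87037037] [0.194 0.675]
top [ 54 346  27  26  65] [ 65.87692308 356.61538462] [0.138 0.626]
top [322 361  38  26 350] [341.23142857 372.48285714] [ 0.084 -0.037]
top [308 380  25   9  64] [318.734375 382.828125] [0.063 0.017]
top [306 386  42  14 421] [326.56294537 393.76247031] [ 0.038 -0.001]
top [ 33 390  16   8  54] [ 41.90740741 393.33333333] [0.056 0.675]
scene [306   0  28  42 527] [319.36622391  17.84629981] [-0.237  0.096]
scene [485   0  30  12 199] [498.71356784   6.40201005] [-0.29   0.829]
scene [190  33  14  26 204] [196.7745098   45.57352941] [-0.045 -0.34 ]
scene [281  40  34  16 424] [297.76415094  47.63679245] [-0.002 -0.001]
scene [614  87  15  14 100] [620.55  92.89] [0.359 0.917]
scene [585  89  27  11 151] [597.87417219  94.05960265] [0.359 0.847]
scene [371 134  11  11  43] [374.53488372 140.13953488] [0.508 0.161]
scene [220 150  16  17 168] [227.73809524 158.7797619 ] [ 0.545 -0.199]
scene [  0 226  18  11 159] [  7.28301887 230.79874214] [ 0.721 -0.616]
```

View pics/crop0.png

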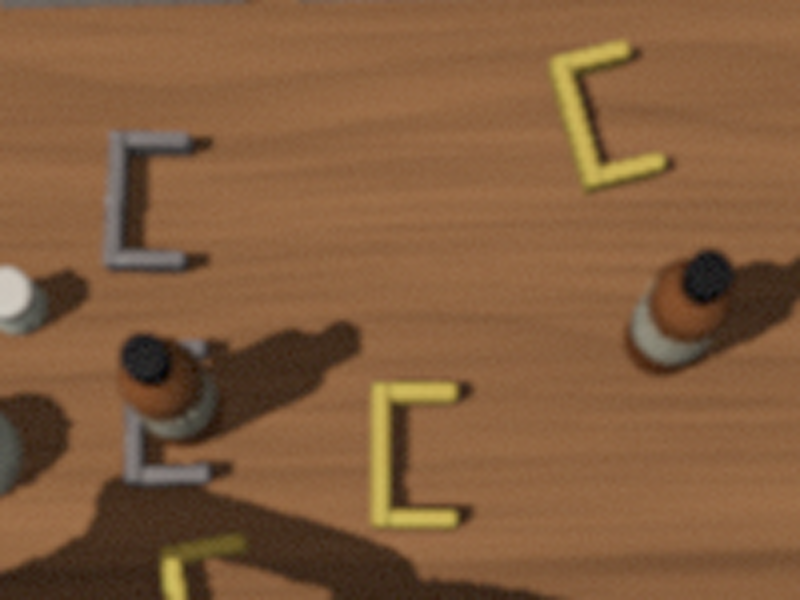

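The crop confirms the grey empty U and the lone bottle. Next I need to know the gripper's overhang above the fingers, so I'll enlarge the gripper in both views.

```bash
python3 - <<'E'
from station import capture
from h import *
t=np.load('top0.npz')['image'];s=np.load('scene0.npz')['image'];w=capture('wrist');np.savez('w0.npz',**w)
print(w['mtx'],w['extrinsics'])
R=lambda a:cv2.resize(a,(400,280),interpolation=cv2.INTER_CUBIC)
A=np.hstack([R(t[270:354,40:160]),R(s[0:84,430:550])])
B=np.hstack([R(w['image']),R(s[100:240,180:440])])
cv2.imwrite('pics/grip.png',np.vstack([A,B])[:,:,::-1])
E
```

```text
[[309.70691629   0.         317.19536586]
 [  0.         309.70691629 195.35679412]
 [  0.           0.           1.        ]] [[ 0.41716991  0.90882751 -0.00135014 -0.57550819]
 [-0.87980638  0.40347532 -0.25129346  0.02840109]
 [-0.22783766  0.10601993  0.96791    -0.38928743]
 [ 0.          0.          0.          1.        ]]
```

View pics/grip.png

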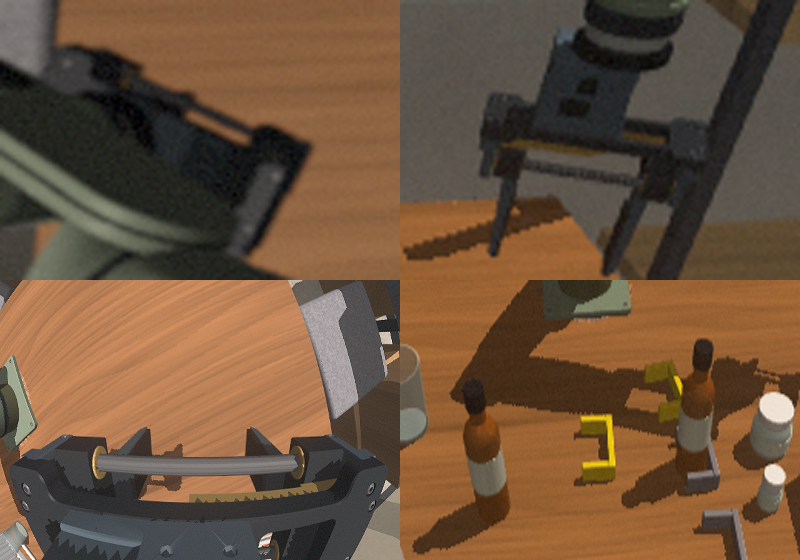

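The gripper body overhangs the pads by about 22 mm in x and stays above them. With the tool exactly vertical, the body would meet the tall bottle near z≈90 mm before the fingertips do. I'll check in free air, high up, how the arm handles poses at the edge of its reach, since a slight outward tool tilt would let the tips lead.

Emit:
apply_moves(commands="91 0 0 -50 0; 91 0 0 -100 0; 91 0 0 -150 0; 91 0 0 -200 0; 91 0 0 -250 0")

```text
time_s: 0.65
ee_pos: [0.2399, 0.5219, 0.4829]
tool_rot: [[-0.909, 0.418, 0.0], [0.418, 0.909, 0.0], [0.0, 0.0, -1.0]]
ft_force: [0.1, 1.1, -0.7]
width: 0.0911
finger_force: 0.0
```

Emit:
apply_moves(commands="91 0 0 -50 0; 91 0 0 -100 0; 91 0 0 -150 0; 91 0 0 -200 0; 91 0 0 -250 0")

```text
time_s: 1.15
ee_pos: [0.2297, 0.4997, 0.658]
tool_rot: [[-0.909, 0.418, 0.002], [0.418, 0.909, 0.006], [0.0, 0.006, -1.0]]
ft_force: [0.2, 1.1, -1.0]
width: 0.0911
finger_force: 0.0
```

```bash
python3 - <<'E'
from station import monitor
s=monitor.observe()
for k in('time_s','joint_positions','ee_pos','tool_rot'):print(k,s[k])
E
```

```text
time_s 1.15
joint_positions [ 1.11869098e+00  4.62974586e-01  2.22439401e-01  6.68126166e-04
  2.44971544e+00 -2.07035939e-02]
ee_pos [0.22973271 0.49967263 0.65801676]
tool_rot [[-9.08596445e-01  4.17667985e-01  2.44003064e-03]
 [ 4.17675012e-01  9.08576681e-01  5.99993343e-03]
 [ 2.89025162e-04  6.47065801e-03 -9.99979023e-01]]
```

Emit:
apply_moves(commands="91 0 0 -200 0; 91 0 0 -400 0; 91 0 0 -600 0; 91 0 0 -600 0; 91 0 0 -600 0")

```text
time_s: 1.65
ee_pos: [0.1896, 0.4125, 0.7203]
tool_rot: [[-0.909, 0.417, 0.018], [0.418, 0.908, 0.039], [-0.0, 0.043, -0.999]]
ft_force: [-0.2, 0.3, -0.2]
width: 0.0913
finger_force: 0.0
```

Emit:
apply_moves(commands="91 0 0 0 0; 91 0 0 0 0")

```text
time_s: 1.85
ee_pos: [0.1904, 0.4143, 0.7191]
tool_rot: [[-0.909, 0.417, 0.018], [0.418, 0.908, 0.038], [-0.0, 0.042, -0.999]]
ft_force: [-0.1, -0.2, -0.3]
width: 0.0909
finger_force: 0.0
```

```bash
python3 - <<'E'
from station import monitor
s=monitor.observe()
for k in('time_s','joint_positions','ee_pos','tool_rot'):print(k,s[k])
E
```

```text
time_s 1.85
joint_positions [ 1.11395967e+00  3.44212997e-01  2.15033746e-01  1.86881848e-03
  2.54003759e+00 -2.44176216e-02]
ee_pos [0.19042815 0.41426547 0.71911145]
tool_rot [[-9.08608248e-01  4.17273881e-01  1.77075902e-02]
 [ 4.17649433e-01  9.07795426e-01  3.84241504e-02]
 [-4.14749874e-05  4.23080649e-02 -9.99104612e-01]]
```

Tilt builds up at the reach limit and stays when a new call starts. I'll push outward, high in free air, to gain a useful outward tilt.

Emit:
apply_moves(commands="91 0 800 0 0; 91 0 800 0 0; 91 0 800 0 0; 91 0 800 0 0; 91 0 800 0 0")

```text
time_s: 2.35
ee_pos: [0.2614, 0.5686, 0.6171]
tool_rot: [[-0.909, 0.417, 0.024], [0.418, 0.907, 0.053], [0.0, 0.058, -0.998]]
ft_force: [0.3, 0.3, 0.2]
width: 0.0912
finger_force: 0.0
```

Emit:
apply_moves(commands="91 0 800 0 0; 91 0 800 0 0; 91 0 800 0 0; 91 0 800 0 0; 91 0 800 0 0")

```text
time_s: 2.85
ee_pos: [0.3132, 0.6815, 0.5146]
tool_rot: [[-0.909, 0.416, 0.036], [0.418, 0.905, 0.078], [0.0, 0.086, -0.996]]
ft_force: [0.3, -0.4, -0.1]
width: 0.0909
finger_force: 0.0
```

Emit:
apply_moves(commands="91 0 800 0 0; 91 0 800 0 0; 91 0 800 0 0; 91 0 800 0 0; 91 0 800 0 0")

```text
time_s: 3.35
ee_pos: [0.3507, 0.7631, 0.4234]
tool_rot: [[-0.909, 0.414, 0.051], [0.418, 0.902, 0.111], [0.0, 0.122, -0.993]]
ft_force: [0.6, 0.5, 0.3]
width: 0.0908
finger_force: 0.0
```

Emit:
apply_moves(commands="91 480 520 -220 0; 91 480 520 -220 0; 91 480 520 -220 0; 91 480 520 -220 0; 91 480 520 -220 0")

```text
time_s: 3.85
ee_pos: [0.2334, 0.8296, 0.4099]
tool_rot: [[-0.909, 0.412, 0.061], [0.417, 0.897, 0.145], [0.005, 0.157, -0.988]]
ft_force: [0.1, 0.1, 0.2]
width: 0.0911
finger_force: 0.0
```

Emit:
apply_moves(commands="91 300 700 -100 0; 91 300 700 -100 0; 91 300 700 -100 0; 91 300 700 -100 0; 91 300 700 -100 0")

```text
time_s: 4.35
ee_pos: [0.2001, 0.8851, 0.3612]
tool_rot: [[-0.909, 0.41, 0.069], [0.416, 0.891, 0.182], [0.013, 0.194, -0.981]]
ft_force: [0.4, -0.0, 0.9]
width: 0.0908
finger_force: 0.0
```

```bash
python3 - <<'E'
from station import monitor
from h import *
s=monitor.observe()
print(s['joint_positions'],s['ee_pos'])
c=np.load('top0.npz')
g=lambda u,v,z:print((u,v,z),np.round(plane(c,u,v,z)[:2],3))
print('stall outer corners'); [g(220+a/4,120+b/4,.03) for a,b in((110,131),(106,269),(191,132),(187,269))]
print('taken'); [g(220+a/4,120+b/4,.03) for a,b in((125,484),(210,484))]
print('yellowR'); [g(220+a/4,120+b/4,.03) for a,b in((590,188),(667,168),(550,60))]
print('yellowM'); [g(220+a/4,120+b/4,.03) for a,b in((372,382),(460,382))]
print('rack'); [g(a,b,.0) for a,b in((430,179),(493,178))];[g(a,b,.06) for a,b in((428,138),(430,179))]
print('beaker'); g(463,258,.12);g(455,264,0.)
a=np.load('scene0.npz')
for (u,v),(p,q) in (((396.5,189.3),(228,158)),((256.8,209.5),(376,138))):
    o,d=ray(c,u,v);o2,d2=ray(a,p,q)
    M=np.c_[d,-d2];t=np.linalg.lstsq(M,o2-o,rcond=None)[0];print('cap',o+d*t[0],o2+d2*t[1])
E
```

```text
[ 1.34527423  0.89421171  0.2155233  -0.02805276  1.83789845  0.19473468] [0.20011855 0.88513554 0.36122168]
stall outer corners
(247.5, 152.75, 0.03) [0.707 0.225]
(246.5, 187.25, 0.03) [0.596 0.227]
(267.75, 153.0, 0.03) [0.705 0.161]
(266.75, 187.25, 0.03) [0.594 0.165]
taken
(251.25, 241.0, 0.03) [0.43  0.211]
(272.5, 241.0, 0.03) [0.428 0.147]
yellowR
(367.5, 167.0, 0.03) [ 0.651 -0.148]
(386.75, 162.0, 0.03) [ 0.666 -0.208]
(357.5, 135.0, 0.03) [ 0.757 -0.121]
yellowM
(313.0, 215.5, 0.03) [0.502 0.025]
(335.0, 215.5, 0.03) [ 0.501 -0.042]
rack
(430, 179, 0.0) [ 0.616 -0.347]
(493, 178, 0.0) [ 0.614 -0.546]
(428, 138, 0.06) [ 0.73  -0.334]
(430, 179, 0.06) [ 0.599 -0.33 ]
beaker
(463, 258, 0.12) [ 0.356 -0.386]
(455, 264, 0.0) [ 0.348 -0.401]
cap [ 0.53464219 -0.19939017  0.2031068 ] [ 0.53466858 -0.2000941   0.20325067]
cap [0.49005455 0.16851029 0.20192293] [0.49011694 0.16892403 0.20199864]
```

Emit:
apply_moves(commands="91 350 610 -490 0; 91 350 610 -490 0; 91 350 610 -490 0; 91 350 610 -490 0; 91 350 610 -490 0")

```text
time_s: 4.85
ee_pos: [0.1439, 0.8777, 0.4107]
tool_rot: [[-0.91, 0.407, 0.076], [0.413, 0.883, 0.224], [0.024, 0.235, -0.972]]
ft_force: [0.5, 0.4, 0.2]
width: 0.091
finger_force: 0.0
```

Emit:
apply_moves(commands="91 100 800 -300 0; 91 100 800 -300 0; 91 100 800 -300 0; 91 100 800 -300 0; 91 100 800 -300 0")

```text
time_s: 5.35
ee_pos: [0.1725, 0.8868, 0.4108]
tool_rot: [[-0.911, 0.405, 0.084], [0.412, 0.873, 0.26], [0.032, 0.271, -0.962]]
ft_force: [0.3, -0.1, 0.3]
width: 0.091
finger_force: 0.0
```

Emit:
apply_moves(commands="91 100 800 -300 0; 91 100 800 -300 0; 91 100 800 -300 0; 91 100 800 -300 0; 91 100 800 -300 0")

```text
time_s: 5.85
ee_pos: [0.1928, 0.8913, 0.4215]
tool_rot: [[-0.912, 0.4, 0.092], [0.409, 0.862, 0.3], [0.041, 0.311, -0.95]]
ft_force: [0.0, 0.5, -0.5]
width: 0.0914
finger_force: 0.0
```

Emit:
apply_moves(commands="91 400 700 -300 0; 91 400 700 -300 0; 91 400 700 -300 0; 91 400 700 -300 0; 91 400 700 -300 0")

```text
time_s: 6.35
ee_pos: [0.1356, 0.9059, 0.4363]
tool_rot: [[-0.913, 0.395, 0.098], [0.404, 0.85, 0.339], [0.051, 0.349, -0.936]]
ft_force: [-1.2, -0.1, 0.2]
width: 0.0907
finger_force: 0.0
```

Emit:
apply_moves(commands="91 300 700 -300 0; 91 300 700 -300 0; 91 300 700 -300 0; 91 300 700 -300 0; 91 300 700 -300 0")

```text
time_s: 6.85
ee_pos: [0.1121, 0.9087, 0.4578]
tool_rot: [[-0.914, 0.393, 0.103], [0.401, 0.834, 0.378], [0.062, 0.387, -0.92]]
ft_force: [0.4, 0.5, -0.7]
width: 0.0907
finger_force: 0.0
```

Emit:
apply_moves(commands="91 300 700 -300 0; 91 300 700 -300 0; 91 300 700 -300 0; 91 300 700 -300 0; 91 300 700 -300 0")

```text
time_s: 7.35
ee_pos: [0.0902, 0.908, 0.4823]
tool_rot: [[-0.915, 0.388, 0.106], [0.396, 0.819, 0.417], [0.075, 0.423, -0.903]]
ft_force: [-0.5, -0.2, 0.3]
width: 0.0907
finger_force: 0.0
```

Emit:
apply_moves(commands="30 -35 -33 -18 8; 30 -70 -66 -36 16; 30 -105 -99 -54 24; 30 -140 -132 -72 32; 30 -190 -166 -94 40")

```text
time_s: 7.85
ee_pos: [0.1716, 0.6937, 0.4816]
tool_rot: [[-0.462, 0.88, 0.106], [0.825, 0.383, 0.416], [0.326, 0.28, -0.903]]
ft_force: [0.3, 0.1, 0.9]
width: 0.0539
finger_force: 0.0
```

Emit:
apply_moves(commands="30 0 0 0 8; 30 0 0 0 16; 30 0 0 0 24; 30 0 0 0 32; 30 0 0 0 35")

```text
time_s: 8.35
ee_pos: [0.1718, 0.6961, 0.4817]
tool_rot: [[0.125, 0.986, 0.107], [0.895, -0.158, 0.416], [0.427, 0.044, -0.903]]
ft_force: [0.7, 0.1, 0.0]
width: 0.0301
finger_force: 0.0
```

```bash
cat > w.py <<'E'
# world point (TCP goal) -> shift in tool mm
from station import monitor
import numpy as np,sys
s=monitor.observe();R=np.array(s['tool_rot']);p=np.array(s['ee_pos'])
T=p+R@[0,0,.017]
print('t',s['time_s'],'tcp',p.round(4),'tipcentre',T.round(4),'front corner z',(T+R@[.016,0,0])[2].round(4),'back',(T-R@[.016,0,0])[2].round(4),'F',np.round(s['ft_force'],1),'w',s['width'])
print(R.round(3).tolist())
for a in sys.argv[1:]:
    d=np.array(list(map(float,a.split(','))))/1000; print(a,'->',(R.T@d*1000).round(1))
E
python3 w.py; python3 -c "
from station import monitor;print(monitor.observe()['joint_positions'])"
```

```text
t 8.35 tcp [0.1718 0.6961 0.4817] tipcentre [0.1736 0.7031 0.4664] front corner z 0.4732 back 0.4596 F [0.7 0.1 0. ] w 0.030052331393435622
[[0.125, 0.986, 0.107], [0.895, -0.158, 0.416], [0.427, 0.044, -0.903]]
[1.31097378 0.2855521  1.07747016 0.00404387 1.33450158 1.45994007]
```

```bash
python3 - <<'E'
from h import *
c=np.load('top0.npz');im=c['image'].astype(int)
red=((im[...,0]>120)&(im[...,1]<60)&(im[...,2]<60)); r=red[120:185,425:505]
ys,xs=np.nonzero(r);xs+=425;ys+=120
P=np.array([plane(c,x,y,.104)[:2] for x,y in zip(xs,ys)]);print('caps x',P[:,0].min(),P[:,0].max(),'y',P[:,1].min(),P[:,1].max())
w=(im.min(2)>150);w[:, :425]=0;w[:,505:]=0;w[:125]=0;w[188:]=0
ys,xs=np.nonzero(w)
for z in(0,.06):
  P=np.array([plane(c,x,y,z)[:2] for x,y in zip(xs,ys)]);print('white',z,P.min(0),P.max(0))
E
python3 w.py 318,-977,-30 0,0,-100
```

```text
caps x 0.6188974286271546 0.7309828779600029 y -0.5139899190772463 -0.3515746647123602
white 0 [ 0.58604475 -0.60147907] [ 0.79122016 -0.35235271]
white 0.06 [ 0.57112815 -0.57254743] [ 0.76655253 -0.33526088]
t 8.35 tcp [0.1718 0.6961 0.4817] tipcentre [0.1736 0.7031 0.4664] front corner z 0.4732 back 0.4596 F [0.7 0.1 0. ] w 0.030052331393435622
[[0.125, 0.986, 0.107], [0.895, -0.158, 0.416], [0.427, 0.044, -0.903]]
318,-977,-30 -> [-848.1  466.8 -345.7]
0,0,-100 -> [-42.7  -4.4  90.3]
```

Emit:
apply_moves(commands="30 -41 23 -17 -4; 30 -82 45 -33 -8; 30 -123 68 -50 -11; 30 -164 90 -67 -11; 30 -205 113 -84 -11")

```text
time_s: 8.85
ee_pos: [0.2495, 0.4581, 0.475]
tool_rot: [[-0.071, 0.992, 0.107], [0.909, 0.02, 0.417], [0.411, 0.126, -0.903]]
ft_force: [0.9, -0.3, -0.4]
width: 0.03
finger_force: 0.0
```

```bash
python3 w.py 79,-244,-7
```

```text
t 8.85 tcp [0.2495 0.4581 0.475 ] tipcentre [0.2513 0.4652 0.4596] front corner z 0.4662 back 0.4531 F [ 0.9 -0.3 -0.4] w 0.03000222801524917
[[-0.071, 0.992, 0.107], [0.909, 0.02, 0.417], [0.411, 0.126, -0.903]]
79,-244,-7 -> [-230.2   72.6  -86.9]
```

Emit:
apply_moves(commands="30 -46 15 -17 0; 30 -92 29 -35 0; 30 -138 44 -52 0; 30 -184 58 -70 0; 30 -230 73 -87 0")

```text
time_s: 9.35
ee_pos: [0.3262, 0.2207, 0.4689]
tool_rot: [[-0.071, 0.992, 0.108], [0.909, 0.02, 0.417], [0.411, 0.128, -0.903]]
ft_force: [1.2, 0.8, -0.0]
width: 0.0299
finger_force: 0.0
```

Emit:
apply_moves(commands="30 -46 15 -17 0; 30 -92 29 -35 0; 30 -138 44 -52 0; 30 -184 58 -70 0; 30 -230 73 -87 0")

```text
time_s: 9.85
ee_pos: [0.4037, -0.0174, 0.4622]
tool_rot: [[-0.069, 0.992, 0.108], [0.909, 0.018, 0.416], [0.41, 0.127, -0.903]]
ft_force: [0.8, 0.2, 0.9]
width: 0.0301
finger_force: 0.0
```

Emit:
apply_moves(commands="30 -46 15 -17 0; 30 -92 29 -35 0; 30 -138 44 -52 0; 30 -184 58 -70 0; 30 -230 73 -87 0")

```text
time_s: 10.35
ee_pos: [0.4811, -0.2549, 0.4553]
tool_rot: [[-0.069, 0.992, 0.107], [0.909, 0.018, 0.416], [0.41, 0.126, -0.903]]
ft_force: [0.6, 0.1, 0.1]
width: 0.0304
finger_force: 0.0
```

```bash
python3 w.py; python3 - <<'E'
from station import capture,monitor
import cv2
print(monitor.observe()['joint_positions'])
w=capture('top')['image'];cv2.imwrite('pics/t1.png',w[:,:,::-1])
E
```

```text
t 10.35 tcp [ 0.4811 -0.2549  0.4553] tipcentre [ 0.4829 -0.2478  0.44  ] front corner z 0.4466 back 0.4334 F [0.6 0.1 0.1] w 0.030395089513359553
[[-0.069, 0.992, 0.107], [0.909, 0.018, 0.416], [0.41, 0.126, -0.903]]
[-0.73357603  0.3007775   1.11954452  0.41531012  1.90916555 -0.67727146]
```

View pics/t1.png

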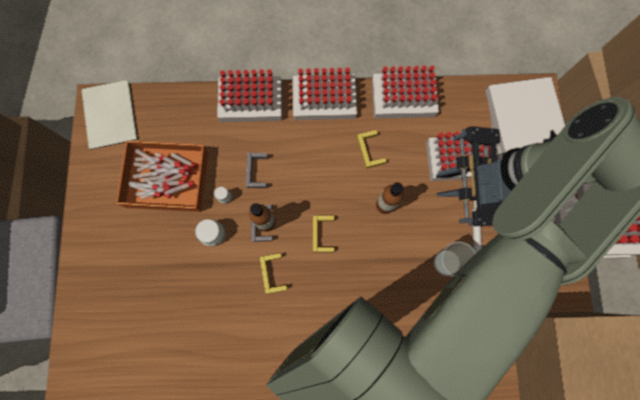

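The gripper at (480,190) points its tips at the bottle at (388,200), and nothing has been disturbed. I'll go to just behind the bottle and descend.

```bash
python3 w.py 39,-11,-230 0,0,-50
```

```text
t 10.4 tcp [ 0.4838 -0.2619  0.4507] tipcentre [ 0.4856 -0.2548  0.4354] front corner z 0.4419 back 0.4288 F [ 0.8 -2.5 -3.4] w 0.029964827130221826
[[-0.062, 0.992, 0.107], [0.91, 0.012, 0.413], [0.409, 0.123, -0.904]]
39,-11,-230 -> [-106.5   10.3  207.6]
0,0,-50 -> [-20.4  -6.1  45.2]
```

Emit:
apply_moves(commands="30 -6 34 6 0; 30 -23 28 45 0; 30 -46 22 92 0; 30 -70 17 145 0; 30 -98 10 208 0")

```text
time_s: 10.9
ee_pos: [0.5188, -0.2551, 0.2571]
tool_rot: [[-0.07, 0.992, 0.107], [0.909, 0.019, 0.415], [0.41, 0.126, -0.903]]
ft_force: [0.3, -0.2, 0.0]
width: 0.0301
finger_force: 0.0
```

Emit:
apply_moves(commands="30 0 0 0 0; 30 0 0 0 0")

```text
time_s: 11.1
ee_pos: [0.5195, -0.2552, 0.2598]
tool_rot: [[-0.07, 0.992, 0.107], [0.909, 0.019, 0.417], [0.412, 0.126, -0.903]]
ft_force: [0.1, -0.0, 2.0]
width: 0.0303
finger_force: 0.0
```

```bash
python3 w.py 0,0,-50 10,0,0 0,10,0;  python3 - <<'E'
from station import capture,monitor
import cv2
print(monitor.observe()['joint_positions'])
w=capture('scene')['image'];cv2.imwrite('pics/s1.png',w[:,:,::-1])
E
```

```text
t 11.1 tcp [ 0.5195 -0.2552  0.2598] tipcentre [ 0.5213 -0.2481  0.2445] front corner z 0.2511 back 0.2379 F [ 0.1 -0.   2. ] w 0.030325778989781286
[[-0.07, 0.992, 0.107], [0.909, 0.019, 0.417], [0.412, 0.126, -0.903]]
0,0,-50 -> [-20.6  -6.3  45.1]
10,0,0 -> [-0.7  9.9  1.1]
0,10,0 -> [9.1 0.2 4.2]
[-0.69287047  0.39454461  1.45552308  0.40066897  1.49895245 -0.81088809]
```

View pics/s1.png

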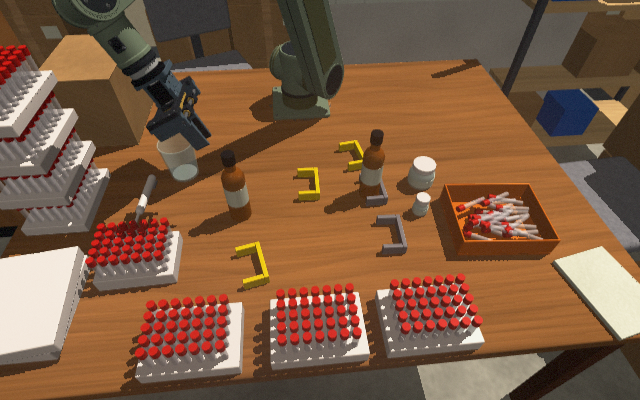

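Emit:
apply_moves(commands="30 -21 -4 18 0; 30 -41 -10 63 0; 30 -61 -16 108 0; 30 -81 -22 150 0; 30 -93 -26 175 0")

```text
time_s: 11.65
ee_pos: [0.5198, -0.2687, 0.0595]
tool_rot: [[-0.071, 0.992, 0.109], [0.91, 0.019, 0.414], [0.409, 0.128, -0.904]]
ft_force: [1.2, -0.2, 0.5]
width: 0.0299
finger_force: 0.0
```

Emit:
apply_moves(commands="30 0 0 0 0; 30 0 0 0 0")

```text
time_s: 11.85
ee_pos: [0.5205, -0.269, 0.0621]
tool_rot: [[-0.071, 0.991, 0.111], [0.91, 0.019, 0.414], [0.408, 0.13, -0.904]]
ft_force: [0.2, 1.0, 0.9]
width: 0.0302
finger_force: 0.0
```

```bash
python3 w.py 0,0,-25 16,20,0;  python3 - <<'E'
from station import capture,monitor
import cv2,numpy as np
w=capture('scene')['image'][90:250,60:300];t=capture('top')['image'][120:280,340:540]
R=lambda a,f:cv2.resize(a,(400,320),interpolation=cv2.INTER_CUBIC)
cv2.imwrite('pics/s2.png',np.hstack([R(w,0),R(t,0)])[:,:,::-1])
E
```

```text
t 11.85 tcp [ 0.5205 -0.269   0.0621] tipcentre [ 0.5224 -0.262   0.0467] front corner z 0.0532 back 0.0402 F [0.2 1.  0.9] w 0.03021348287397679
[[-0.071, 0.991, 0.111], [0.91, 0.019, 0.414], [0.408, 0.13, -0.904]]
0,0,-25 -> [-10.2  -3.3  22.6]
16,20,0 -> [17.1 16.2 10. ]
```

View pics/s2.png

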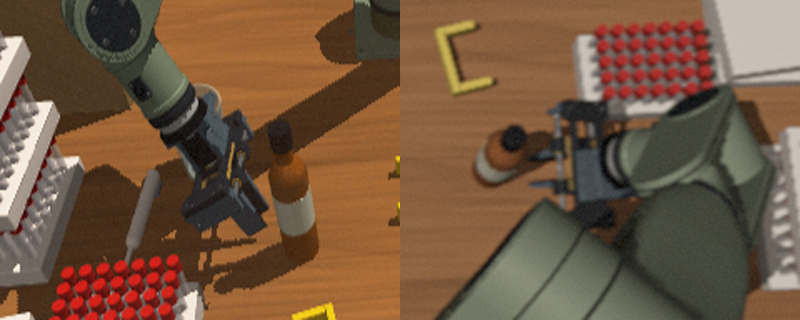

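Both tips are clear of the rack and beaker and line up with the bottle's foot. I'll lower to pushing height and make contact gently.

Emit:
apply_moves(commands="30 -6 -2 13 0; 30 -12 -4 27 0; 30 -12 -4 27 0; 30 -12 -4 27 0")

```text
time_s: 12.35
ee_pos: [0.5178, -0.2669, 0.0288]
tool_rot: [[-0.069, 0.992, 0.105], [0.908, 0.019, 0.418], [0.412, 0.125, -0.903]]
ft_force: [0.1, 0.8, 0.4]
width: 0.0301
finger_force: 0.0
```

Emit:
apply_moves(commands="30 3 4 2 0; 30 7 8 4 0; 30 10 11 6 0; 30 12 14 8 0; 30 14 16 9 0")

```text
time_s: 12.85
ee_pos: [0.5344, -0.25, 0.0291]
tool_rot: [[-0.07, 0.992, 0.106], [0.909, 0.02, 0.416], [0.411, 0.126, -0.903]]
ft_force: [0.0, 0.1, 0.6]
width: 0.0298
finger_force: 0.0
```

```bash
python3 w.py 0,30,0 8.6,28.7,0
```

```text
t 12.85 tcp [ 0.5344 -0.25    0.0291] tipcentre [ 0.5362 -0.243   0.0138] front corner z 0.0203 back 0.0072 F [0.  0.1 0.6] w 0.029849545857257267
[[-0.07, 0.992, 0.106], [0.909, 0.02, 0.416], [0.411, 0.126, -0.903]]
0,30,0 -> [27.3  0.6 12.5]
8.6,28.7,0 -> [25.5  9.1 12.9]
```

Emit:
apply_moves(commands="30 4 0 1.5 0; 30 9 0 3.5 0; 30 15 0.3 6 0; 30 21 0.5 8.5 0; 30 28 0.6 11.6 0")

```text
time_s: 13.35
ee_pos: [0.5337, -0.2197, 0.0301]
tool_rot: [[-0.07, 0.992, 0.106], [0.909, 0.019, 0.416], [0.411, 0.126, -0.903]]
ft_force: [0.3, -2.5, -1.2]
width: 0.0297
finger_force: 0.8
```

```bash
python3 w.py 0,30,0 ; cat > b.py <<'E'
from station import capture
from h import *
c=capture('top');im=c['image'];m=(im.max(2)<45).astype(np.uint8);m[:140]=0;m[230:]=0
n,l,st,ce=cv2.connectedComponentsWithStats(m)
for i in range(1,n):
    if 60<st[i][4]<200 and st[i][2]<20 and st[i][3]<20: print('cap',st[i],np.round(plane(c,*ce[i],.203),3))
E
python3 b.py
```

```text
t 13.35 tcp [ 0.5337 -0.2197  0.0301] tipcentre [ 0.5355 -0.2127  0.0148] front corner z 0.0213 back 0.0082 F [ 0.3 -2.5 -1.2] w 0.029663939506897778
[[-0.07, 0.992, 0.106], [0.909, 0.019, 0.416], [0.411, 0.126, -0.903]]
0,30,0 -> [27.3  0.6 12.5]
cap [251 204  12  12 109] [0.489 0.168 0.203]
cap [477 207  16  19 116] [ 0.46  -0.426  0.203]
cap [411 217  15  12  86] [ 0.447 -0.253  0.203]
cap [432 219  12  11  81] [ 0.436 -0.299  0.203]
```

Emit:
apply_moves(commands="30 5.4 1 2.6 1; 30 10.8 2 5.2 3; 30 16.2 3.5 7.8 5; 30 21.6 5 10.4 7; 30 27 6.6 13 8")

```text
time_s: 13.9
ee_pos: [0.5398, -0.1896, 0.0303]
tool_rot: [[0.07, 0.992, 0.106], [0.903, -0.109, 0.417], [0.425, 0.066, -0.903]]
ft_force: [-0.5, -1.2, -0.5]
width: 0.0303
finger_force: 1.0
```

```bash
python3 w.py 10,30,0; python3 - <<'E'
from station import capture
import cv2,numpy as np
w=capture('scene')['image'][90:250,60:320];t=capture('top')['image'][120:280,320:520]
R=lambda a:cv2.resize(a,(400,320),interpolation=cv2.INTER_CUBIC)
cv2.imwrite('pics/s3.png',np.hstack([R(w),R(t)])[:,:,::-1])
E
```

```text
t 13.9 tcp [ 0.5398 -0.1896  0.0303] tipcentre [ 0.5416 -0.1825  0.015 ] front corner z 0.0218 back 0.0082 F [-0.5 -1.2 -0.5] w 0.030301408431000272
[[0.07, 0.992, 0.106], [0.903, -0.109, 0.417], [0.425, 0.066, -0.903]]
10,30,0 -> [27.8  6.7 13.6]
```

View pics/s3.png

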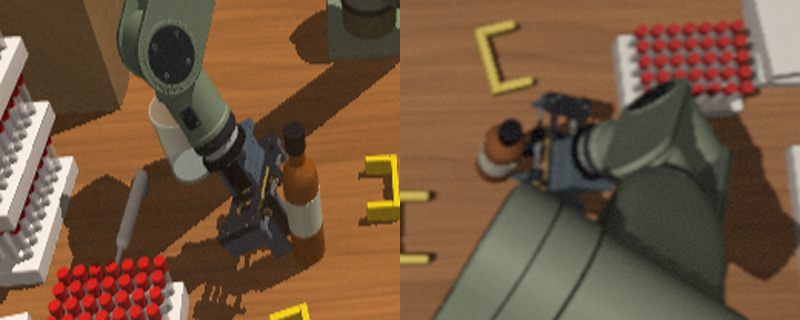

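The bottle stands upright against the tips and slides well, with a push force of about 2 N. I'll continue diagonally toward the stall axis.

Emit:
apply_moves(commands="30 6 2 3 0; 30 12.5 4.5 6 0; 30 19 7 9.5 0; 30 26 10 13 0; 30 33 12.5 16.5 0")

```text
time_s: 14.5
ee_pos: [0.5568, -0.1542, 0.0304]
tool_rot: [[0.069, 0.992, 0.107], [0.903, -0.107, 0.416], [0.424, 0.068, -0.903]]
ft_force: [-2.1, -1.8, 0.9]
width: 0.0297
finger_force: 1.3
```

Emit:
apply_moves(commands="30 6.6 2.5 3.3 0; 30 13.2 5 6.6 0; 30 20 7.5 10 0; 30 26.5 10 13.2 0; 30 33 12.5 16.5 0")

```text
time_s: 15.0
ee_pos: [0.5731, -0.1189, 0.0303]
tool_rot: [[0.069, 0.992, 0.106], [0.903, -0.107, 0.416], [0.424, 0.067, -0.903]]
ft_force: [-1.3, -2.6, 0.3]
width: 0.03
finger_force: 1.4
```

```bash
python3 w.py 10,30,0; python3 b.py
```

```text
t 15.0 tcp [ 0.5731 -0.1189  0.0303] tipcentre [ 0.5749 -0.1118  0.0149] front corner z 0.0217 back 0.0082 F [-1.3 -2.6  0.3] w 0.029993291084047972
[[0.069, 0.992, 0.106], [0.903, -0.107, 0.416], [0.424, 0.067, -0.903]]
10,30,0 -> [27.8  6.7 13.6]
cap [  0 152  15  14  84] [0.646 0.84  0.203]
cap [344 169  10  13 101] [ 0.577 -0.074  0.203]
cap [251 204  12  12 106] [0.489 0.168 0.203]
```

Emit:
apply_moves(commands="30 6.6 2.2 3.2 0; 30 13.2 4.4 6.4 0; 30 19.8 6.6 9.7 0; 30 26.2 8.8 13 0; 30 32.6 11 16.2 0")

```text
time_s: 15.55
ee_pos: [0.5879, -0.0838, 0.0302]
tool_rot: [[0.069, 0.992, 0.106], [0.903, -0.107, 0.416], [0.425, 0.067, -0.903]]
ft_force: [-0.6, -1.4, 0.1]
width: 0.0303
finger_force: 1.3
```

Emit:
apply_moves(commands="30 6.6 2.2 3.2 0; 30 13.2 4.4 6.4 0; 30 19.8 6.6 9.7 0; 30 26.2 8.8 13 0; 30 32.6 11 16.2 0")

```text
time_s: 16.05
ee_pos: [0.6028, -0.0489, 0.0302]
tool_rot: [[0.069, 0.992, 0.106], [0.903, -0.107, 0.416], [0.424, 0.067, -0.903]]
ft_force: [-1.1, -2.3, -0.3]
width: 0.0299
finger_force: 1.3
```

Emit:
apply_moves(commands="30 6.6 2.2 3.2 0; 30 13.2 4.4 6.4 0; 30 19.8 6.6 9.7 0; 30 26.2 8.8 13 0; 30 32.6 11 16.2 0")

```text
time_s: 16.55
ee_pos: [0.6177, -0.0139, 0.0302]
tool_rot: [[0.069, 0.992, 0.106], [0.903, -0.107, 0.416], [0.424, 0.067, -0.903]]
ft_force: [-0.9, -2.6, 1.0]
width: 0.0298
finger_force: 1.3
```

```bash
python3 w.py 10,30,0; python3 b.py
```

```text
t 16.55 tcp [ 0.6177 -0.0139  0.0302] tipcentre [ 0.6195 -0.0068  0.0148] front corner z 0.0216 back 0.008 F [-0.9 -2.6  1. ] w 0.029755927065486455
[[0.069, 0.992, 0.106], [0.903, -0.107, 0.416], [0.424, 0.067, -0.903]]
10,30,0 -> [27.8  6.7 13.6]
cap [304 154  11  13 101] [0.622 0.031 0.203]
cap [320 159  18  16  77] [ 0.605 -0.018  0.203]
cap [251 204  12  12 104] [0.49  0.169 0.203]
```

Emit:
apply_moves(commands="30 6.6 2.2 3.2 0; 30 13.2 4.4 6.4 0; 30 19.8 6.6 9.7 0; 30 26.2 8.8 13 0; 30 32.6 11 16.2 0")

```text
time_s: 17.1
ee_pos: [0.6326, 0.0211, 0.0301]
tool_rot: [[0.069, 0.992, 0.106], [0.903, -0.107, 0.416], [0.424, 0.067, -0.903]]
ft_force: [-1.4, -1.8, 0.2]
width: 0.0302
finger_force: 1.2
```

Emit:
apply_moves(commands="30 6.6 2 3.2 0; 30 13.2 4 6.4 0; 30 19.6 5.8 9.6 0; 30 26 7.5 12.8 0; 30 32 9 16 0")

```text
time_s: 17.6
ee_pos: [0.6454, 0.0557, 0.0299]
tool_rot: [[0.069, 0.992, 0.107], [0.903, -0.107, 0.416], [0.424, 0.068, -0.903]]
ft_force: [-1.6, -3.1, 1.3]
width: 0.0305
finger_force: 1.4
```

```bash
python3 w.py 1,30,0; python3 b.py;  python3 - <<'E'
from station import capture
import cv2,numpy as np
w=capture('scene')['image'][100:270,260:460];t=capture('top')['image'][120:260,220:400]
R=lambda a:cv2.resize(a,(400,320),interpolation=cv2.INTER_CUBIC)
cv2.imwrite('pics/s4.png',np.hstack([R(w),R(t)])[:,:,::-1])
E
```

```text
t 17.6 tcp [0.6454 0.0557 0.0299] tipcentre [0.6473 0.0627 0.0146] front corner z 0.0214 back 0.0078 F [-1.6 -3.1  1.3] w 0.030501451430476743
[[0.069, 0.992, 0.107], [0.903, -0.107, 0.416], [0.424, 0.068, -0.903]]
1,30,0 -> [27.2 -2.2 12.6]
cap [306 140  19   6  71] [0.673 0.011 0.203]
cap [278 145  11  12 102] [0.649 0.1   0.203]
cap [251 204  12  12 100] [0.49  0.169 0.203]
```

View pics/s4.png

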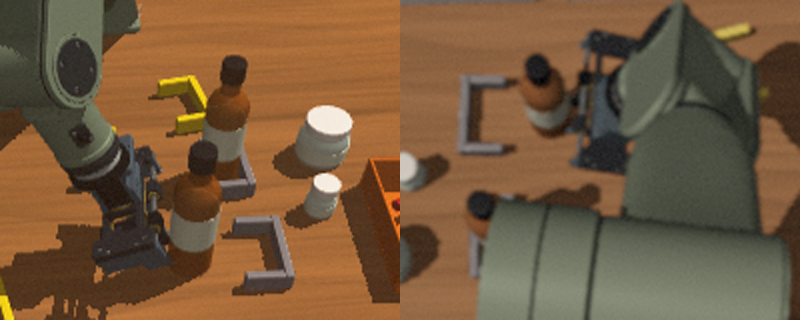

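The bottle stands upright at (545,95) in the crop, centred on the grey stall's mouth. Now straight in.

Emit:
apply_moves(commands="30 5.4 -0.4 2.5 0; 30 10.8 -0.8 5 0; 30 16.2 -1.3 7.5 0; 30 21.7 -1.8 10 0; 30 27.2 -2.2 12.6 0")

```text
time_s: 18.25
ee_pos: [0.6462, 0.0856, 0.0299]
tool_rot: [[0.069, 0.992, 0.106], [0.903, -0.107, 0.416], [0.424, 0.067, -0.903]]
ft_force: [-0.4, -2.7, -0.2]
width: 0.0301
finger_force: 1.1
```

Emit:
apply_moves(commands="30 5.4 -0.4 2.5 0; 30 10.8 -0.8 5 0; 30 16.2 -1.3 7.5 0; 30 21.7 -1.8 10 0; 30 27.2 -2.2 12.6 0")

```text
time_s: 18.75
ee_pos: [0.6472, 0.1157, 0.0298]
tool_rot: [[0.069, 0.992, 0.106], [0.903, -0.107, 0.416], [0.424, 0.067, -0.903]]
ft_force: [-0.4, -2.7, 0.6]
width: 0.03
finger_force: 1.1
```

```bash
python3 w.py 0,10,0; python3 b.py
```

```text
t 18.75 tcp [0.6472 0.1157 0.0298] tipcentre [0.649  0.1228 0.0145] front corner z 0.0213 back 0.0077 F [-0.4 -2.7  0.6] w 0.030029970365343328
[[0.069, 0.992, 0.106], [0.903, -0.107, 0.416], [0.424, 0.067, -0.903]]
0,10,0 -> [ 9.  -1.1  4.2]
cap [255 144  12  13 101] [0.652 0.16  0.203]
cap [251 204  12  13 100] [0.489 0.168 0.203]
```

Emit:
apply_moves(commands="30 3 -0.3 1.3 0; 30 6 -0.6 2.6 0; 30 9 -1 4 0; 30 12 -1.3 5.3 0; 30 15 -1.6 6.7 0")

```text
time_s: 19.3
ee_pos: [0.6473, 0.1319, 0.03]
tool_rot: [[0.069, 0.992, 0.106], [0.903, -0.107, 0.416], [0.424, 0.067, -0.903]]
ft_force: [0.2, -1.9, -1.1]
width: 0.03
finger_force: 0.9
```

Emit:
apply_moves(commands="30 1 -0.1 0.4 0; 30 2 -0.2 0.8 0; 30 3 -0.3 1.3 0; 30 4 -0.4 1.8 0; 30 4 -0.4 1.8 0")

```text
time_s: 19.8
ee_pos: [0.6474, 0.1362, 0.0301]
tool_rot: [[0.069, 0.992, 0.106], [0.903, -0.107, 0.417], [0.425, 0.067, -0.903]]
ft_force: [-0.6, -0.9, -0.7]
width: 0.0299
finger_force: 0.7
```

```bash
python3 w.py 0,10,0; python3 b.py
```

```text
t 19.8 tcp [0.6474 0.1362 0.0301] tipcentre [0.6492 0.1433 0.0147] front corner z 0.0215 back 0.008 F [-0.6 -0.9 -0.7] w 0.029923431495370776
[[0.069, 0.992, 0.106], [0.903, -0.107, 0.417], [0.425, 0.067, -0.903]]
0,10,0 -> [ 9.  -1.1  4.2]
cap [278 140  19   5  61] [0.676 0.088 0.203]
cap [247 145  12  12 106] [0.652 0.18  0.203]
cap [273 180  19  15 190] [0.547 0.102 0.203]
cap [251 204  12  12 103] [0.489 0.168 0.203]
```

Emit:
apply_moves(commands="30 0.5 0 0.2 0; 30 1 -0.1 0.4 0; 30 1.5 -0.2 0.6 0; 30 1.8 -0.2 0.8 0; 30 1.8 -0.2 0.8 0")

```text
time_s: 20.35
ee_pos: [0.6475, 0.1381, 0.0301]
tool_rot: [[0.069, 0.992, 0.106], [0.903, -0.107, 0.416], [0.424, 0.067, -0.903]]
ft_force: [-0.9, -0.8, -0.8]
width: 0.0301
finger_force: 0.8
```

Emit:
apply_moves(commands="30 0.5 0 0.2 0; 30 1 -0.1 0.4 0; 30 1.5 -0.2 0.6 0; 30 1.8 -0.2 0.8 0; 30 1.8 -0.2 0.8 0")

```text
time_s: 20.85
ee_pos: [0.6475, 0.1401, 0.0302]
tool_rot: [[0.069, 0.992, 0.106], [0.903, -0.107, 0.416], [0.425, 0.067, -0.903]]
ft_force: [-0.2, -1.0, -1.1]
width: 0.0299
finger_force: 0.8
```

Emit:
apply_moves(commands="30 0.5 0 0.2 0; 30 1 -0.1 0.4 0; 30 1.5 -0.2 0.6 0; 30 1.8 -0.2 0.8 0; 30 1.8 -0.2 0.8 0")

```text
time_s: 21.35
ee_pos: [0.6475, 0.1421, 0.0302]
tool_rot: [[0.069, 0.992, 0.106], [0.903, -0.107, 0.416], [0.425, 0.067, -0.903]]
ft_force: [0.0, -0.7, -1.2]
width: 0.0302
finger_force: 0.8
```

```bash
python3 w.py 0,10,0; python3 b.py
```

```text
t 21.35 tcp [0.6475 0.1421 0.0302] tipcentre [0.6493 0.1492 0.0149] front corner z 0.0216 back 0.0081 F [ 0.  -0.7 -1.2] w 0.030184778115309587
[[0.069, 0.992, 0.106], [0.903, -0.107, 0.416], [0.425, 0.067, -0.903]]
0,10,0 -> [ 9.  -1.1  4.2]
cap [245 145  12  13 109] [0.652 0.186 0.203]
cap [271 180  18  15 170] [0.548 0.107 0.203]
cap [251 204  12  12 102] [0.489 0.168 0.203]
```

Emit:
apply_moves(commands="30 0.5 0 0.2 0; 30 1 -0.1 0.4 0; 30 1.5 -0.2 0.6 0; 30 1.8 -0.2 0.8 0; 30 1.8 -0.2 0.8 0")

```text
time_s: 21.9
ee_pos: [0.6477, 0.1429, 0.0301]
tool_rot: [[0.069, 0.992, 0.107], [0.904, -0.107, 0.415], [0.423, 0.068, -0.904]]
ft_force: [-0.5, -6.6, -0.5]
width: 0.0299
finger_force: 2.8
```

Emit:
apply_moves(commands="30 0.5 0 0.2 0; 30 1 -0.1 0.4 0; 30 1.5 -0.2 0.6 0; 30 1.8 -0.2 0.8 0; 30 1.8 -0.2 0.8 0")

```text
time_s: 22.4
ee_pos: [0.6478, 0.1433, 0.03]
tool_rot: [[0.068, 0.992, 0.108], [0.905, -0.107, 0.413], [0.421, 0.069, -0.904]]
ft_force: [-2.9, -11.8, 1.6]
width: 0.0298
finger_force: 5.3
```

```bash
python3 w.py; python3 b.py
```

```text
t 22.4 tcp [0.6478 0.1433 0.03  ] tipcentre [0.6496 0.1503 0.0146] front corner z 0.0214 back 0.0079 F [ -2.9 -11.8   1.6] w 0.029779447460462422
[[0.068, 0.992, 0.108], [0.905, -0.107, 0.413], [0.421, 0.069, -0.904]]
cap [245 144  11  13 105] [0.652 0.187 0.203]
cap [270 180  18  15 162] [0.548 0.11  0.203]
cap [251 204  12  12 101] [0.49  0.168 0.203]
```

Wall contact: the force rose to 12 N with no further movement, so the bottle is home. I'll back off straight and rise.

Emit:
apply_moves(commands="30 -5 0.6 -2.3 0; 30 -12 1.5 -5.6 0; 30 -27 3.3 -12.6 0; 30 -54 6.6 -25 0; 30 -90 11 -42 0")

```text
time_s: 22.95
ee_pos: [0.6476, 0.0459, 0.0309]
tool_rot: [[0.067, 0.992, 0.106], [0.903, -0.105, 0.417], [0.425, 0.067, -0.903]]
ft_force: [0.0, -0.1, -0.1]
width: 0.0299
finger_force: 0.0
```

Emit:
apply_moves(commands="30 -20 5 -60 0; 30 -6 9 -90 0; 30 0 10 -120 0; 30 0 10 -120 0; 30 0 10 -120 0")

```text
time_s: 23.45
ee_pos: [0.6449, -0.0058, 0.1404]
tool_rot: [[0.069, 0.992, 0.108], [0.903, -0.108, 0.416], [0.424, 0.069, -0.903]]
ft_force: [-1.0, 0.2, -0.2]
width: 0.0303
finger_force: 0.0
```

```bash
python3 w.py; python3 b.py;  python3 - <<'E'
from station import capture
import cv2,numpy as np
w=capture('scene')['image'][100:270,260:460];t=capture('top')['image'][120:260,200:400]
R=lambda a:cv2.resize(a,(400,320),interpolation=cv2.INTER_CUBIC)
cv2.imwrite('pics/s5.png',np.hstack([R(w),R(t)])[:,:,::-1])
E
```

```text
t 23.45 tcp [ 0.6449 -0.0058  0.1404] tipcentre [0.6468 0.0013 0.125 ] front corner z 0.1318 back 0.1182 F [-1.   0.2 -0.2] w 0.03027965871820194
[[0.069, 0.992, 0.108], [0.903, -0.108, 0.416], [0.424, 0.069, -0.903]]
cap [245 144  12  13 108] [0.652 0.187 0.203]
cap [251 204  12  12 105] [0.489 0.168 0.203]
```

View pics/s5.png

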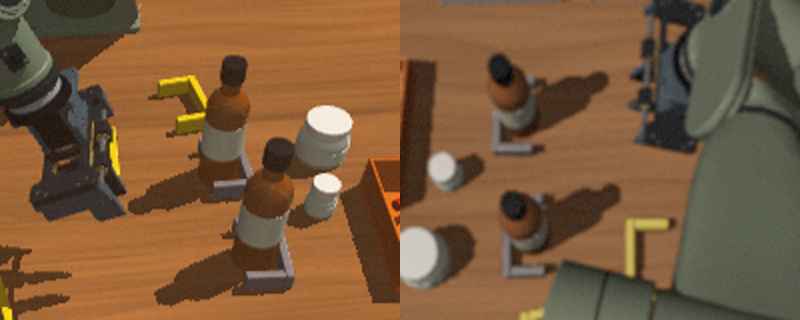

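The bottle stands upright against the back wall in the grey stall. The parked bottle's cap is unmoved at (0.489, 0.168), and the hand is clear.

```bash
python3 -c "
from station import bot;print(bot.sign_off())"
```

```text
the job is handed in; nothing more can be done
None
```

The bottle was slid upright into the empty grey stall until it met the back wall (push force rose to about 12 N), the hand was withdrawn clear, and the job is handed in; my last views showed the parked bottle unmoved, and no verdict came back.

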